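Scoop wooden knobs into the keypad box

ROBOT

A 7-joint arm with a two-finger parallel gripper is mounted at the origin on the work surface. World frame = base frame: x ahead of the robot, y to its left, z up, the work surface at z = 0. Lengths are in mm, angles in rad, forces in N, time in s.
With the tool pointing down it reaches from about 425 to 875 mm from the base axis. Payload 4.7 kg.
Tool frame: the origin (TCP) lies between the finger pads, 19 mm behind the fingertips; this is the grasp point; z points along the fingers, y is the line along which they close (so a half turn about z gives the same grasp; the last joint's range is limited). The gripper opens to 87 mm and grips with 3 to 60 N. Pads are 19 mm wide; open, the fingers measure 117 mm over their backs; the gripper's body (75 mm by 190 mm) begins 51 mm behind the grasp point.
Start: joints at [1.3, 0.321, -0.07, 1.45, 0.023, 1.371, -0.057], TCP at [182.607, -623.842, 241.287] pointing down, gripper open.
Joint ranges: [-2.86, 2.86], [-0.3, 2.09], [-1.38, 1.24], [0.06, 2.45], [-1.56, 4.7], [0.09, 2.05], [-2.69, 2.69]. Speed limits (rad/s): [2.57, 2.57, 3.14, 3.14, 3.14, 3.14, 3.14].

INTERFACE

Orientations are given as a 3x3 rotation matrix whose columns are the frame's x, y, z axes.
In Python, from bench import env gives the robot as it stands.
- The arm moves only by the tool move_arm, never from a script. Its argument "plan" is a list of rows, each a list of 3 entries, a list of its own where there are three numbers: the turn, a rotation vector about the tool's x, y, z in rad, then the shift along the tool's x, y, z in mm, then the opening, from 0 (shut) to 1 (fully open). A call has 1 to 12 rows; each row shifts and turns the commanded pose from where the row before left it, along the tool's axes as they then stand; what a row does not reach is not made up. A row lasts 1/12 s, in which the tool goes at most 41.7 mm and 7.16 degrees, less where a joint would pass 70% of its speed; a pose out of reach is approached as far as the arm can. A call is refused whole if a number of a shift passes 41.7 or a number of a turn 0.125, either way. A call with a gripper value outside its range is refused whole. The fingers move at their own pace and stop on an object; "force" is the grip in N (left out, the last holds). Time passes only in rows, so rows that do not move let the fingers close. It gives the time, the measured TCP pose, the force, the opening and the grip force at its end, in the units of the state.
- env.sense(): the state, without advancing time (a new reading comes with each control period).
- env.grab_frame(name): name is "scene" or "top" or "wrist"; returns the picture (400x640x3 uint8, red, green, blue); there is no depth.
- env.camera_info(name): a dict with "fx", "fy", "cx", "cy" (pixels), "R" (3x3) and "t" (3): a world point X has camera coordinates R X + t. Camera axes: x right, y down, z forward; pixel columns grow to the right and rows downward; lengths in mm; the calibration is good to about 2 mm. A picture is of the moment at which its call begins: read the wrist's pose just before it. camera_info takes no time and is no camera call; for the wrist camera it gives the pose at the moment of the call.
- env.finish_job(): hands the job in; it is judged then, once.
Trained networks look in the newest picture that a camera, given by its name, has taken for a name from the list of things; names that differ only in an ending like _2 or _b are one class to them, and where a whole thing is asked for, a point or a joint stands for the part that bears it (a point fixed in the world has none). Each returns a list of dicts, best first, with "score" (0 to 1); they miss things now and then, are a little off and sometimes report something else, mostly with a low value. They report only what shows in the picture. A call takes as long as a camera call.
- env.masks_of(camera, name): "region" (400x640 bool, what is visible of it) and "rect" ([left, top, right, bottom] in pixels, round what is visible of it).
The state is a dict: "t": time; "joint_pos": joint angles; "dq": joint speeds; "joint_torque": joint torques, N m; "position": TCP position; "eef_rot": TCP orientation; "contact_force": force on the tool from outside, world axes, zero at the start; "moment": the same for the moment, N m; "grip_width": finger opening in mm; "grip_force": force on a finger pad.
Only numpy, scipy, OpenCV 4.12 (cv2) and the standard library are available. Lean on these libraries where they do the work, as an engineer would, in place of code of your own. Each camera call takes 0.05 s, during which the arm holds its last target. There are 200 camera calls.

TASK

Draw the scoop right out from under the laptop riser (there only its pan can be reached), set it down flat on the open bench and let go, then take it again by its handle. With it scoop at least three of the five wooden ball knobs from the parts bin with the sloping end and tip them into the open compartment of the plywood keypad box, never touching the knobs with the fingers; knobs not moved stay in the bin and none may lie anywhere else. Finally lay the scoop down flat on the bench, right way up, and let go, leaving the other things on the bench where they are.

Things in the scene. Friction and masses are not known exactly. Their poses are not given: they have to be found in the camera images.
- scoop: white plastic scoop, 192 mm long. Origin: centre of the pan's underside, x to the nose, z up. Pan x -40..40, 66 wide outside, 2.5 thick, open on top and at the nose; back wall 30 high, sides 30 (x<0), then 20, 10 at the nose. Black handle 16 wide, 14 thick, centre line from x -39, z 28 to x -151, z 50. Starts flat on the bench, handle under the riser, pan sticking out
- scoop_grip (a point): middle of the scoop's handle, 95 mm behind and 39 mm above the scoop's origin; axes as the scoop
- scoop_nose (a point): middle of the scoop's front lower edge, 40 mm ahead of its origin
- tray: fixed open grey parts bin; origin on the bench, x along it. Inside: flat floor 10 mm above the bench from x = -105 to +70 mm, then a 45 degree slope up to 80 mm height at x = +140 mm; 104 mm wide inside. Walls 6 mm thick, tops 40 mm up at the -x end, at the sides 60 (x<0) and 80 mm (x>0). The knobs start in the half towards the slope, the other half is empty
- keybox: fixed plywood keypad box in the making; its open square compartment is 120 by 120 mm inside, walls 6 mm, rim 60 mm and inner floor 10 mm above the bench. Origin on the bench under the centre of the compartment; the closed part with eight wooden keys (64 mm high) lies on its +x side from x = 66 to 151 mm
- riser: fixed wooden riser with a closed laptop on it, 360 mm (x) by 240 mm (y); origin on the bench under its centre; its open front edge is at y = +120 mm. Board underside 102 mm, laptop's top 136 mm above the bench; side panels 18 mm thick at x = -165 and +165 mm
- knob0: turned wooden ball knob (five alike), a ball 28 mm in diameter with one flat 14 mm across, 12 mm below its centre; origin at the ball's centre. It rolls. Starts standing on its flat in the bin (body tray)
- knob1: turned wooden ball knob (five alike), a ball 28 mm in diameter with one flat 14 mm across, 12 mm below its centre; origin at the ball's centre. It rolls. Starts standing on its flat in the bin (body tray)
- knob2: turned wooden ball knob (five alike), a ball 28 mm in diameter with one flat 14 mm across, 12 mm below its centre; origin at the ball's centre. It rolls. Starts standing on its flat in the bin (body tray)
- knob3: turned wooden ball knob (five alike), a ball 28 mm in diameter with one flat 14 mm across, 12 mm below its centre; origin at the ball's centre. It rolls. Starts standing on its flat in the bin (body tray)
- knob4: turned wooden ball knob (five alike), a ball 28 mm in diameter with one flat 14 mm across, 12 mm below its centre; origin at the ball's centre. It rolls. Starts standing on its flat in the bin (body tray)
- tape0: bystander: roll of tape lying flat, 100 mm across, 24 mm high; origin under its centre
- tape1: bystander: roll of tape lying flat, 100 mm across, 24 mm high; origin under its centre
- glue: bystander: white bottle, 52 mm across, 130 mm tall; origin under its centre
- mug: bystander: white mug, 80 mm across, 90 mm tall; origin under its centre
- driver: bystander: screwdriver 150 mm long lying on the bench; origin under its middle

How it is judged:
By the outcome, as a careful person would: the job done as asked, in the order asked, and still so for the second after the job is handed in, with the robot touching nothing.
It also fails if it takes over 72 s, if anything falls off the work surface, if the arm or the gripper's body presses on something with over 40 N, if the wrist force passes 120 N, or if a joint passes its speed limit or range.

## Working session

There is one attempt and no reset: what is moved stays moved. The work goes in short steps, Python scripts to look and compute and a tool call to move; the robot and the scene stay as the last step left them, time stands still between calls to the robot, and variables do not carry over. Pictures are saved under pics/ and viewed, at most 13 in all, crops included, and the job is handed in when it is done.

Besides the shell and the picture viewer there is one more tool, called after "Emit:" as name([rows], argument=value, ...), one row to a line, values as JSON. move_arm: Moves the arm, as the interface text tells. Its arguments: {"type":"object","properties":{"plan":{"type":"array"},"force":{"type":"number"}},"required":["plan"]}

```bash
ls; mkdir -p pics; python3 - <<'E'
from bench import env
import cv2,numpy as np
s=env.sense()
print(s['t'],s['position'],np.round(s['eef_rot'],3).tolist())
for n in ['scene','top']:
    im=env.grab_frame(n); cv2.imwrite(f'pics/{n}0.png',im[:,:,::-1])
    c=env.camera_info(n); print(n,{k:np.round(v,3).tolist() for k,v in c.items()})
    for o in ['scoop','tray','keybox','riser','knob0','tape0','glue','mug','driver']:
        print(o,[(round(float(d['score']),2),np.round(d['rect']).tolist(),int(d['region'].sum())) for d in env.masks_of(n,o)][:6])
E
```

```text
pics
0.0 [ 182.40439934 -623.34472059  240.164791  ] [[0.96, 0.281, -0.001], [0.281, -0.96, 0.002], [-0.0, -0.002, -1.0]]
scene {'fx': 445.215, 'fy': 445.215, 'cx': 315.994, 'cy': 207.264, 'R': [[-0.468, 0.883, -0.02], [0.649, 0.329, -0.686], [-0.599, -0.334, -0.728]], 't': [333.689, -321.134, 1488.497]}
scoop [(0.9, [255.0, 147.0, 302.0, 180.0], 741)]
tray []
keybox [(0.96, [276.0, 195.0, 377.0, 285.0], 5181)]
riser [(0.95, [154.0, 85.0, 289.0, 203.0], 8968), (0.28, [398.0, 184.0, 513.0, 273.0], 5634)]
knob0 [(0.56, [464.0, 223.0, 474.0, 232.0], 65), (0.54, [446.0, 218.0, 459.0, 228.0], 126), (0.43, [460.0, 231.0, 470.0, 238.0], 47)]
tape0 [(0.95, [239.0, 197.0, 279.0, 236.0], 825), (0.83, [375.0, 270.0, 419.0, 306.0], 586)]
glue [(0.7, [444.0, 291.0, 478.0, 331.0], 818)]
mug [(0.84, [187.0, 207.0, 239.0, 260.0], 1588)]
driver [(0.57, [381.0, 174.0, 392.0, 211.0], 218)]
top {'fx': 382.183, 'fy': 382.183, 'cx': 323.231, 'cy': 197.086, 'R': [[-0.01, -1.0, -0.014], [-0.988, 0.013, -0.154], [0.155, 0.013, -0.988]], 't': [-28.01, 575.697, 955.787]}
scoop [(0.74, [386.0, 235.0, 434.0, 263.0], 916), (0.49, [168.0, 132.0, 200.0, 161.0], 570)]
tray [(0.96, [155.0, 208.0, 267.0, 271.0], 4498), (0.29, [168.0, 135.0, 200.0, 158.0], 519)]
keybox [(0.59, [278.0, 131.0, 347.0, 221.0], 4167)]
riser [(0.83, [417.0, 161.0, 554.0, 325.0], 16067)]
knob0 [(0.53, [200.0, 220.0, 208.0, 231.0], 86), (0.53, [196.0, 229.0, 209.0, 243.0], 80), (0.51, [192.0, 243.0, 203.0, 253.0], 96), (0.39, [214.0, 227.0, 223.0, 238.0], 69)]
tape0 [(0.92, [219.0, 139.0, 258.0, 177.0], 645), (0.56, [361.0, 149.0, 404.0, 189.0], 659), (0.19, [385.0, 107.0, 424.0, 144.0], 1068)]
glue [(0.96, [169.0, 133.0, 199.0, 162.0], 591)]
mug [(0.67, [385.0, 108.0, 425.0, 146.0], 1061)]
driver [(0.8, [280.0, 230.0, 303.0, 290.0], 361)]
```

```bash
python3 - <<'E'
import cv2
a=cv2.imread('pics/top0.png')[90:340,130:570]; cv2.imwrite('pics/top0c.png',cv2.resize(a,(792,450),interpolation=cv2.INTER_CUBIC))
a=cv2.imread('pics/scene0.png')[80:340,140:540]; cv2.imwrite('pics/scene0c.png',cv2.resize(a,(800,520),interpolation=cv2.INTER_CUBIC))
E
```

```text
(no output)
```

View pics/top0c.png

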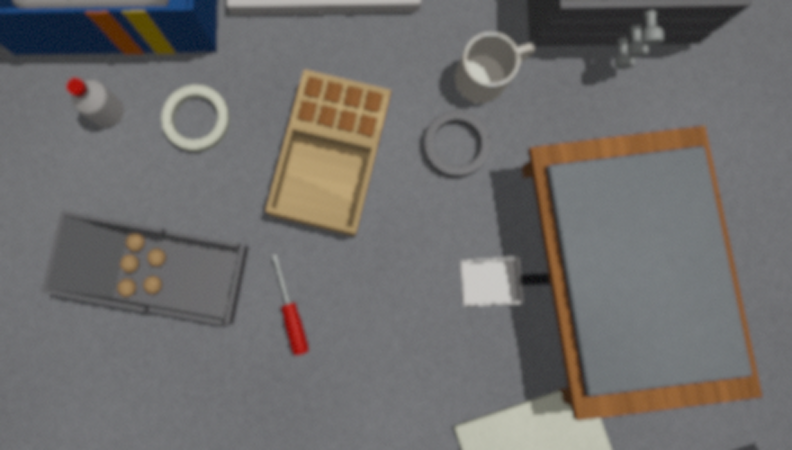

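View pics/scene0c.png

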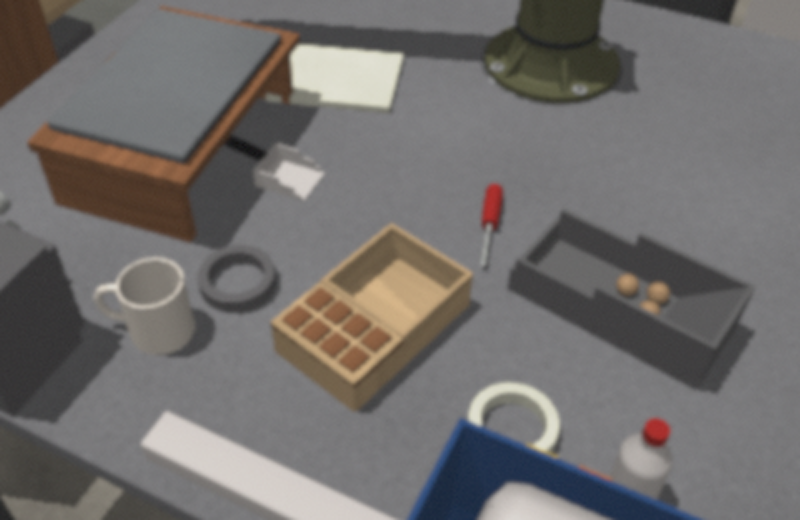

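The top crop shows the bin at full-image px (155–267, 208–271) with five knobs around (205,237). The compartment is at about (308,190), the scoop pan at (402,247) with its handle going right under the riser, and the driver at (292,260). I'll fit the poses by matching silhouettes in both views.

```bash
cat > h.py <<'E'
import numpy as np, cv2
from scipy.optimize import minimize
from scipy.spatial.transform import Rotation as Rn
def Rz(a): return Rn.from_euler('z',a).as_matrix()
def proj(c,X):
    p=np.asarray(X,float)@np.array(c['R']).T+c['t']
    return np.c_[c['fx']*p[:,0]/p[:,2]+c['cx'], c['fy']*p[:,1]/p[:,2]+c['cy']]
def ray(c,uv,z):
    R=np.array(c['R']);d=R.T@np.array([(uv[0]-c['cx'])/c['fx'],(uv[1]-c['cy'])/c['fy'],1]);o=-R.T@c['t']
    return o+d*(z-o[2])/d[2]
def box(x0,x1,y0,y1,z0,z1): return np.array([[x,y,z] for x in(x0,x1) for y in(y0,y1) for z in(z0,z1)],float)
M={}
M['tray']=[box(-111,0,-58,58,0,40),box(-111,0,-58,-52,0,60),box(-111,0,52,58,0,60),box(0,146,-58,-52,0,80),box(0,146,52,58,0,80),box(0,70,-58,58,0,10),
  np.r_[box(0,140,-58,58,0,0),box(70,70,-58,58,10,10),box(140,146,-58,58,0,80)]]
M['keybox']=[box(-66,66,-66,66,0,60),box(66,151,-66,66,0,62)]
M['riser']=[box(-174,174,-120,120,102,136),box(-174,-156,-120,120,0,102),box(156,174,-120,120,0,102)]
M['pan']=[box(-40,-37.5,-33,33,0,30),box(-40,40,-33,33,0,2.5)]+[np.r_[box(-40,0,y-1.2,y+1.2,0,30),box(0,0,y-1.2,y+1.2,0,20),box(40,40,y-1.2,y+1.2,0,10)] for y in(-31.8,31.8)]
M['driver']=[box(-75,75,-8,8,0,20)]
def sil(c,parts,p,S=4):
    im=np.zeros((400*S,640*S),np.uint8)
    for P in parts:
        X=P@Rz(p[2]).T+[p[0],p[1],0]
        h=cv2.convexHull((proj(c,X)*S+S/2).astype(np.float32)).astype(np.int32)
        cv2.fillConvexPoly(im,h,255)
    return cv2.resize(im,(640,400),interpolation=cv2.INTER_AREA)/255.
def fit(parts,obs,p0):
    def cost(q):
        return sum(np.abs(sil(c,parts,[q[0],q[1],q[2]/100])-m).sum()/m.sum() for c,m in obs)
    best=None
    q=np.array([p0[0],p0[1],p0[2]*100])
    for s in (20,6):
        r=minimize(cost,q,method='Nelder-Mead',options=dict(initial_simplex=[q,q+[s,0,0],q+[0,s,0],q+[0,0,s]],xatol=.2,fatol=1e-4,maxiter=120)); q=r.x
    return np.r_[q[:2],q[2]/100],r.fun
E
python3 - <<'E'
from h import *
from bench import env
C={n:env.camera_info(n) for n in('scene','top')}
for n in C: env.grab_frame(n)
def mk(n,o,k=0): return C[n],env.masks_of(n,o)[k]['region'].astype(float)
g=lambda u,v,z=0: ray(C['top'],((u/1.8)+130,(v/1.8)+90),z)
pc=g(318,180,60);print('kb guess',pc)
jobs={'tray':([mk('top','tray'),mk('scene','riser',1)],g(150,268,40),g(60,252,80)-g(238,283,40)),
'keybox':([mk('top','keybox'),mk('scene','keybox')],pc,g(345,80,60)-g(312,222,60)),
'riser':([mk('top','riser'),mk('scene','riser')],g(645,270,136),g(565,400,120)-g(540,160,120)),
'pan':([mk('top','scoop'),mk('scene','scoop')],g(490,282),g(460,283)-g(520,281)),
'driver':([mk('top','driver')],g(290,305),g(275,255)-g(300,350))}
for k,(o,c,d) in jobs.items():
    p0=[c[0],c[1],np.arctan2(d[1],d[0])]
    rs=[fit(M[k],o,p0)]+[fit(M[k],[x],p0) for x in o if len(o)>1]
    for p,f in rs: print(k,np.round(p,3),round(f,3))
for n in ['knob0','tape0','glue','mug']:
  for d in env.masks_of('top',n):
    v,u=np.nonzero(d['region']); print(n,round(float(d['score']),2),np.round(ray(C['top'],(u.mean(),v.mean()),22),0))
c=env.camera_info('wrist');print({k:np.round(v,3).tolist() for k,v in c.items()})
E
```

```text
kb guess [592.0008219    7.78609501  60.        ]Traceback (most recent call last):
  File "<stdin>", line 8, in <module>
  File "<stdin>", line 5, in mk
IndexError: list index out of range
```

```bash
python3 - <<'E'
from h import *
from bench import env
C={n:env.camera_info(n) for n in('scene','top')}
for n in C: env.grab_frame(n)
def mk(n,*os):
    for o in os:
        for d in env.masks_of(n,o):
            l,t,r,b=d['rect']
            if d['score']>.25 and (os[0]!='tray' or n!='scene' or l>390) and (os[0]!='riser' or r-l>120): return [(C[n],d['region'].astype(float))]
    return []
g=lambda u,v,z=0: ray(C['top'],((u/1.8)+130,(v/1.8)+90),z)
jobs={'tray':(mk('top','tray')+mk('scene','tray','riser'),g(150,268,40),g(60,252,80)-g(238,283,40)),
'keybox':(mk('top','keybox')+mk('scene','keybox'),g(318,180,60),g(345,80,60)-g(312,222,60)),
'riser':(mk('top','riser')+mk('scene','riser'),g(645,270,136),g(565,400,120)-g(540,160,120)),
'pan':(mk('top','scoop')+mk('scene','scoop'),g(490,282),g(460,283)-g(520,281)),
'driver':(mk('top','driver'),g(290,305),g(275,255)-g(300,350))}
for k,(o,c,d) in jobs.items():
    p0=[c[0],c[1],np.arctan2(d[1],d[0])]
    rs=[fit(M[k],o,p0)]+[fit(M[k],[x],p0) for x in o if len(o)>1]
    for p,f in rs: print(k,np.round(p,3),round(f,3))
for n in ['knob0','tape0','glue','mug']:
  for d in env.masks_of('top',n):
    v,u=np.nonzero(d['region']); print(n,round(float(d['score']),2),np.round(ray(C['top'],(u.mean(),v.mean()),22),0))
c=env.camera_info('wrist');print({k:np.round(v,3).tolist() for k,v in c.items()})
E
```

```text
tray [466.692 234.922   1.383] 0.182
tray [465.836 236.292   1.379] 0.103
tray [468.398 233.326   1.389] 0.059
keybox [ 5.96707e+02  1.58700e+00 -2.47000e-01] 0.077
keybox [ 5.9508e+02  2.6140e+00 -2.5200e-01] 0.022
keybox [ 5.9744e+02  1.6200e-01 -2.4500e-01] 0.039
riser [ 461.254 -419.636   -3.046] 0.179
riser [ 457.553 -415.882   -3.037] 0.061
riser [ 465.302 -418.556   -3.077] 0.108
pan [ 446.429 -244.655    1.605] 0.401
pan [ 445.201 -243.376    1.583] 0.137
pan [ 448.953 -246.11     1.614] 0.219
driver [4.16326e+02 5.69380e+01 3.11000e-01] 0.621
knob0 0.55 [443. 290.  22.]
knob0 0.42 [478. 288.  22.]
knob0 0.39 [446. 252.  22.]
tape0 0.82 [696. 195.  22.]
tape0 0.79 [ 651. -199.   22.]
glue 0.71 [724. 350.  22.]
mug 0.79 [ 773. -252.   22.]
{'fx': 316.343, 'fy': 316.343, 'cx': 317.072, 'cy': 194.23, 'R': [[0.281, -0.96, 0.0], [-0.929, -0.272, 0.249], [-0.239, -0.07, -0.968]], 't': [-649.465, -31.444, 389.377]}
```

```bash
cat >> h.py <<'E'
def down(yaw,pitch=0.):
    """tool rot with tool x along heading yaw, then nose-down pitch about scoop y (scoop x=tool x)"""
    R=np.c_[[np.cos(yaw),np.sin(yaw),0],[np.sin(yaw),-np.cos(yaw),0],[0,0,-1.]]
    return R@Rn.from_rotvec([0,-pitch,0]).as_matrix()   # tool y = -scoop y
def plan(p,R,p1,R1,n,nd=(3,1)):
    rv=Rn.from_matrix(R.T@R1).as_rotvec()/n; d=(p1-p)/n
    rows=[];P=p.copy();Q=R.copy()
    for i in range(n):
        tgt=p+d*(i+1)
        s=np.round(Q.T@(tgt-P),nd[1]); r=np.round(rv,nd[0])
        rows.append([r.tolist(),s.tolist()]); P=P+Q@s; Q=Q@Rn.from_rotvec(r).as_matrix()
    return rows,P,Q
E
python3 - <<'E'
from h import *
from bench import env
s=env.sense();p=np.array(s['position']);R=np.array(s['eef_rot'])
rows,P,Q=plan(p,R,np.array([446,-235,220.]),down(1.59),12)
print(rows,P,np.linalg.norm(rows[0][1]))
E
```

```text
[[[0.0, 0.0, -0.109], [30.2, -24.9, 1.8]], [[0.0, 0.0, -0.109], [32.7, -21.5, 1.7]], [[0.0, 0.0, -0.109], [34.8, -17.9, 1.8]], [[0.0, 0.0, -0.109], [36.6, -13.9, 1.8]], [[0.0, 0.0, -0.109], [37.9, -9.8, 1.7]], [[0.0, 0.0, -0.109], [38.7, -5.7, 1.8]], [[0.0, 0.0, -0.109], [39.1, -1.4, 1.8]], [[0.0, 0.0, -0.109], [39.1, 2.8, 1.8]], [[0.0, 0.0, -0.109], [38.5, 7.1, 1.7]], [[0.0, 0.0, -0.109], [37.5, 11.2, 1.8]], [[0.0, 0.0, -0.109], [36.0, 15.2, 1.8]], [[0.0, 0.0, -0.109], [34.2, 19.0, 1.7]]] [ 445.96523382 -235.00984589  220.03827377] 39.18277682860162
```

Emit:
move_arm([
  [[0,0,-0.109],[30,-25,1.8],1],
  [[0,0,-0.109],[33,-21.5,1.8],1],
  [[0,0,-0.109],[35,-18,1.8],1],
  [[0,0,-0.109],[36.5,-14,1.8],1],
  [[0,0,-0.109],[38,-10,1.8],1],
  [[0,0,-0.109],[39,-5.5,1.8],1],
  [[0,0,-0.109],[39,-1.5,1.8],1],
  [[0,0,-0.109],[39,3,1.8],1],
  [[0,0,-0.109],[38.5,7,1.8],1],
  [[0,0,-0.109],[37.5,11,1.8],1],
  [[0,0,-0.109],[36,15,1.8],1],
  [[0,0,-0.109],[34,19,1.8],1],
])

```text
t: 2.95
position: [446.5, -232.9, 220.0]
eef_rot: [[-0.027, 1.0, 0.001], [1.0, 0.027, -0.001], [-0.001, 0.001, -1.0]]
contact_force: [0.9, -1.3, -0.3]
grip_width: 87.2
grip_force: 0.0
```

Emit:
move_arm([
  [[0,0,0],[0,0,0],1],
  [[0,0,0],[0,0,0],1],
  [[0,0,0],[0,0,0],1],
])

```text
t: 3.2
position: [445.5, -235.2, 219.7]
eef_rot: [[-0.021, 1.0, -0.0], [1.0, 0.021, -0.001], [-0.001, -0.0, -1.0]]
contact_force: [-0.5, 0.0, -0.3]
grip_width: 87.2
grip_force: 0.0
```

```bash
cat > look.py <<'E'
import sys
from h import *
from bench import env
s=env.sense();p=np.array(s['position']);R=np.array(s['eef_rot'])
print('t',s['t'],'p',np.round(p,1),'R',np.round(R,3).tolist(),'q',np.round(s['joint_pos'],2),'F',np.round(s['contact_force'],1),'w',np.round(s['grip_width'],1))
def view(name):
    c=env.camera_info('wrist'); im=env.grab_frame('wrist'); cv2.imwrite('pics/'+name+'.png',im[:,:,::-1]); return c
E
python3 - <<'E'
from look import *
c=view('w1')
for d in env.masks_of('wrist','scoop'):
    print(d['score'],d['rect'],d['region'].sum())
    print(fit(M['pan'],[(c,d['region'].astype(float))],[446,-244,1.6]))
    np.save('m1.npy',d['region'])
E
```

```text
t 3.2 p [ 445.5 -235.2  219.7] R [[-0.021, 1.0, -0.0], [1.0, 0.021, -0.001], [-0.001, -0.0, -1.0]] q [ 0.92  0.05 -0.5   1.82  0.02  1.28  0.44] F [-0.5  0.  -0.3] w 87.2
0.92 [289.7, 143.6, 348.8, 246.0] 4920
(array([ 445.94932036, -242.46590632,    1.6006506 ]), np.float64(0.09794356767097083))
0.16 [199.6, 223.7, 478.2, 400.0] 7228
(array([ 368.84757126, -394.10399233,    3.9982503 ]), np.float64(0.7528207298414663))
```

View pics/w1.png

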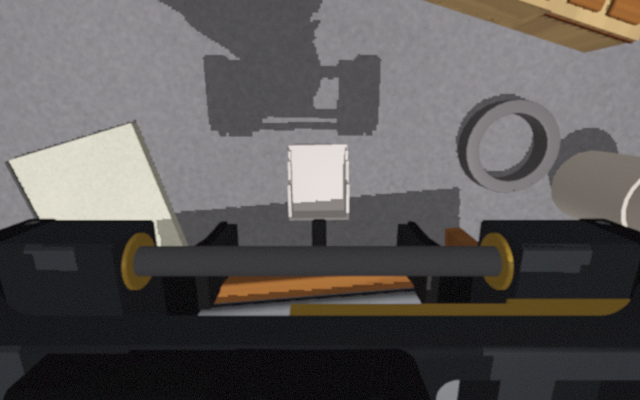

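The pan fills px (290–349, 144–219) and the handle shows at (320,235). Checking the height against a second wrist view is quick, so I'll do it on the way down.

```bash
python3 - <<'E'
from look import *
c=env.camera_info('wrist')
for uv,z in (((319,144.5),5),((289,145),10),((348.5,145),10),((288,219),30),((349,219),30)): print(uv,np.round(ray(c,uv,z),1))
r=np.load('m1.npy').astype(float)
P=M['pan']+[np.r_[box(-41,-39,-8,8,21,35),box(-70,-70,-8,8,27,41)]]
print(fit(P,[(c,r)],[446,-242,1.6]))
print(plan(p,R,np.array([446,-237,110.]),down(1.6),3)[0])
E
```

```text
t 3.3 p [ 445.  -236.2  219.6] R [[-0.019, 1.0, -0.0], [1.0, 0.019, -0.001], [-0.001, -0.0, -1.0]] q [ 0.93  0.05 -0.5   1.82  0.02  1.28  0.44] F [ 0.5 -0.1 -0.3] w 86.8
(319, 144.5) [ 445.1 -202.7    5. ]
(289, 145) [ 411.8 -203.4   10. ]
(348.5, 145) [ 477.8 -202.1   10. ]
(288, 219) [ 412.2 -283.    30. ]
(349, 219) [ 479.9 -281.7   30. ]
(array([ 367.13962406, -389.28607831,    2.74781175]), np.float64(0.843728094447519))
[[[-0.0, 0.0, -0.003], [-0.3, 0.4, 36.5]], [[-0.0, 0.0, -0.003], [-0.2, 0.3, 36.6]], [[-0.0, 0.0, -0.003], [-0.3, 0.4, 36.5]]]
```

Emit:
move_arm([
  [[0,0,0],[0,0.3,36.5],1],
  [[0,0,0],[0,0.3,36.5],1],
  [[0,0,0],[0,0,36.5],1],
  [[0,0,0],[0,0,0],1],
])

```text
t: 3.63
position: [440.8, -233.8, 103.7]
eef_rot: [[-0.019, 1.0, -0.011], [1.0, 0.019, 0.006], [0.007, -0.011, -1.0]]
contact_force: [-1.8, 1.0, -0.1]
grip_width: 87.1
grip_force: 0.0
```

```bash
python3 - <<'E'
from look import *
c=view('w2')
for d in env.masks_of('wrist','scoop')[:1]:
    print(d['score'],d['rect'],d['region'].sum())
    m=d['region'].astype(float); 
    for h in (-4,0,4):
        P=[q+[0,0,h] for q in M['pan']]; print(h,fit(P,[(c,m)],[446,-243,1.6]))
E
```

```text
t 3.6333 p [ 440.8 -233.8  103.7] R [[-0.019, 1.0, -0.011], [1.0, 0.019, 0.006], [0.007, -0.011, -1.0]] q [ 0.91  0.16 -0.5   1.96  0.09  1.06  0.38] F [-1.8  1.  -0.1] w 87.1
0.72 [283.3, 160.8, 371.6, 305.1] 8091
-4 (array([ 446.11722239, -241.59657722,    1.63080582]), np.float64(0.3606427863445465))
0 (array([ 446.02718807, -241.41053248,    1.61647751]), np.float64(0.3850170002496116))
4 (array([ 445.68155553, -241.12027146,    1.61239641]), np.float64(0.4191929546506527))
```

Emit:
move_arm([
  [[0,0,0],[0,0,30],1],
  [[0,0,0],[0,0,25],1],
  [[0,0,0],[0,0,15],1],
  [[0,0,0],[0,0,0],1],
  [[0,0,0],[0,0,0],1],
])

```text
t: 4.15
position: [447.6, -235.7, 42.1]
eef_rot: [[-0.021, 1.0, 0.002], [1.0, 0.021, -0.001], [-0.001, 0.002, -1.0]]
contact_force: [-0.2, 0.4, 1.2]
grip_width: 87.1
grip_force: 0.0
```

Emit:
move_arm([
  [[0,0,0],[0,-1.5,12],1],
  [[0,0,0],[0,0,8],1],
  [[0,0,0],[0,0,0],1],
  [[0,0,0],[0,0,0],0.7],
  [[0,0,0],[0,0,0],0.6],
  [[0,0,0],[0,0,0],0.6],
  [[0,0,0],[0,0,0],0.6],
  [[0,0,0],[0,0,0],0.6],
], force=20)

```text
t: 4.82
position: [445.3, -234.8, 20.5]
eef_rot: [[-0.022, 1.0, 0.001], [1.0, 0.022, -0.0], [-0.0, 0.001, -1.0]]
contact_force: [-0.8, -0.4, 0.3]
grip_width: 65.8
grip_force: 19.9
```

Emit:
move_arm([
  [[0,0,0],[8,0,-1],0.6],
  [[0,0,0],[14,0,0],0.6],
  [[0,0,0],[18,0,0],0.6],
  [[0,0,0],[20,0,0],0.6],
  [[0,0,0],[20,0,0],0.6],
  [[0,0,0],[20,0,0],0.6],
  [[0,0,0],[18,0,0],0.6],
  [[0,0,0],[12,0,0],0.6],
  [[0,0,0],[4,0,1],0.6],
  [[0,0,0],[0,0,0],0.6],
  [[0,0,0],[0,0,0],0.6],
])

```text
t: 5.73
position: [442.2, -100.1, 20.4]
eef_rot: [[-0.023, 1.0, 0.0], [1.0, 0.023, 0.0], [0.0, 0.0, -1.0]]
contact_force: [-1.0, 1.2, 2.7]
grip_width: 65.9
grip_force: 19.9
```

Emit:
move_arm([
  [[0,0,0],[0,0,0],1],
  [[0,0,0],[0,0,0],1],
  [[0,0,0],[0,0,0],1],
  [[0,0,0],[0,0,-15],1],
  [[0,0,0],[0,0,-30],1],
  [[0,0,0],[-20,0,-40],1],
  [[0,0,0],[-30,0,-30],1],
  [[0,0,0],[-20,0,0],1],
  [[0,0,0],[0,0,0],1],
  [[0,0,0],[0,0,0],1],
])

```text
t: 6.57
position: [443.1, -170.3, 131.9]
eef_rot: [[-0.018, 1.0, 0.0], [1.0, 0.018, -0.0], [-0.0, 0.0, -1.0]]
contact_force: [0.3, 0.0, -0.3]
grip_width: 86.9
grip_force: 0.0
```

```bash
python3 - <<'E'
from look import *
c=view('w3')
for d in env.masks_of('wrist','scoop')[:2]:
    print(d['score'],d['rect'],d['region'].sum()); np.save('m3.npy',d['region'])
    m=d['region'].astype(float)
    H=[np.r_[box(-41,-39,-8,8,21,35),box(-151,-151,-8,8,43,57)]]
    print(fit(M['pan'],[(c,m)],[444,-110,1.6]),fit(M['pan']+H,[(c,m)],[444,-110,1.6]))
    break
E
```

```text
t 6.5667 p [ 443.1 -170.3  131.9] R [[-0.018, 1.0, 0.0], [1.0, 0.018, -0.0], [-0.0, 0.0, -1.0]] q [ 0.84  0.06 -0.54  1.99  0.04  1.1   0.3 ] F [ 0.3  0.  -0.3] w 86.9
0.66 [278.3, 68.0, 363.2, 303.2] 10934
(array([ 441.69105019, -108.18538167,    1.61087208]), np.float64(0.2063927235426821)) (array([ 441.63327242, -108.12523072,    1.6083515 ]), np.float64(0.1060677792243658))
```

View pics/w3.png

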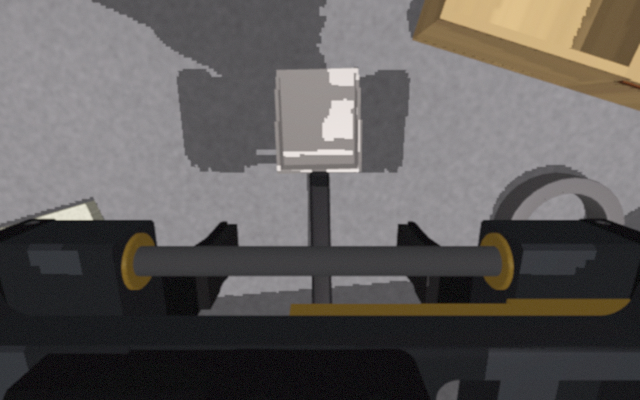

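Scoop lies flat in the open: pan at px (278–360, 68–170), handle at column 319 down to row 303. Pose is (441.7, −108.1), yaw 1.608. Next, grasp it by the handle.

Emit:
move_arm([
  [[0,0,-0.019],[-33,1.5,20],1],
  [[0,0,0],[0,0,30],1],
  [[0,0,0],[0,0,20],1],
  [[0,0,0],[0,0,0],1],
  [[0,0,0],[0,0,0],1],
])

```text
t: 7.08
position: [444.7, -199.9, 60.6]
eef_rot: [[-0.043, 0.999, -0.003], [0.999, 0.043, 0.003], [0.003, -0.003, -1.0]]
contact_force: [-0.5, 0.8, 0.2]
grip_width: 86.9
grip_force: 0.0
```

Emit:
move_arm([
  [[0,0,0],[-2,0,14],1],
  [[0,0,0],[0,0,8],1],
  [[0,0,0],[0,0,0],0.7],
  [[0,0,0],[0,0,0],0.3],
  [[0,0,0],[0,0,0],0.1],
  [[0,0,0],[0,0,0],0],
  [[0,0,0],[0,0,0],0],
  [[0,0,0],[0,0,0],0],
  [[0,0,0],[0,0,0],0],
  [[0,0,0],[0,0,0],0],
], force=50)

```text
t: 7.92
position: [445.8, -203.8, 40.0]
eef_rot: [[-0.041, 0.999, 0.0], [0.999, 0.041, -0.0], [-0.0, 0.0, -1.0]]
contact_force: [-0.3, -0.5, -0.1]
grip_width: 41.8
grip_force: 0.0
```

```bash
python3 - <<'E'
from look import *
c=env.camera_info('top'); im=env.grab_frame('top'); cv2.imwrite('pics/t1.png',im[:,:,::-1])
m=env.masks_of('top','tray')
for d in m[:1]: print(d['score'],fit(M['tray'],[(c,d['region'].astype(float))],[467,235,1.38]))
T=np.array([467,235.]);a=1.383
for d in env.masks_of('top','knob0'):
    v,u=np.nonzero(d['region']); q=ray(c,(u.mean(),v.mean()),23)[:2]; print(round(float(d['score']),2),(u.mean().round(1),v.mean().round(1)),np.round(q,0),'tray',np.round((q-T)@Rz(a)[:2,:2],0))
E
```

```text
t 7.9167 p [ 445.8 -203.8   40. ] R [[-0.041, 0.999, 0.0], [0.999, 0.041, -0.0], [-0.0, 0.0, -1.0]] q [ 0.84  0.22 -0.5   2.04  0.14  0.91  0.3 ] F [-0.3 -0.5 -0.1] w 41.8
0.78 (array([466.01351707, 236.44196263,   1.38103329]), np.float64(0.13841998649561107))
0.58 (np.float64(216.7), np.float64(233.0)) [486. 249.] tray [ 17. -16.]
0.52 (np.float64(214.8), np.float64(248.4)) [446. 252.] tray [13. 24.]
0.47 (np.float64(200.6), np.float64(249.6)) [443. 290.] tray [49. 34.]
0.46 (np.float64(204.9), np.float64(224.8)) [508. 281.] tray [ 53. -32.]
0.45 (np.float64(201.9), np.float64(236.1)) [478. 288.] tray [54. -1.]
```

Emit:
move_arm([
  [[0,0,0],[0,0,0],0],
  [[0,0,0],[0,0,0],0],
  [[0,0,0],[0,0,0],0],
  [[0,0,0],[0,0,0],0],
  [[0,0,0],[0,0,0],0],
  [[0,0,0],[0,0,0],0],
  [[0,0,0],[0,0,0],0],
  [[0,0,0],[0,0,0],0],
], force=50)

```text
t: 8.73
position: [445.7, -203.7, 39.9]
eef_rot: [[-0.041, 0.999, -0.0], [0.999, 0.041, -0.0], [-0.0, -0.0, -1.0]]
contact_force: [0.6, 0.2, -0.1]
grip_width: 15.7
grip_force: 50.0
```

```bash
cat >> h.py <<'E'
TR=np.array([466.7,235.5,0]);TA=1.382;L=np.array([-95.8,0,40.])
def tcp_for(nx,ny,nz,pu,frame=None):
    """tool pose so scoop nose is at frame coords nx,ny,nz(above bench), pu = nose-up pitch (deg)"""
    O,a=frame if frame else (TR,TA)
    Rs=Rz(a)@Rn.from_euler('y',-np.radians(pu)).as_matrix()
    n=O+Rz(a)@np.array([nx,ny,nz])
    p=n+Rs@(L-[40,0,0])
    return p,Rs@np.diag([1,-1,-1.])
def path(p,R,wps):
    for (w,n) in wps:
        rows,p,R=plan(p,R,*w,n); 
        print('->',np.round(w[0],1)); [print(r) for r in rows]
    return p,R
E
python3 - <<'E'
from look import *
a=np.array([446,-203,130.]);print(s['grip_force'])
path(p,R,[((a,R),3),(tcp_for(-25,6,95,-15),9)])
E
```

```text
t 8.7333 p [ 445.7 -203.7   39.9] R [[-0.041, 0.999, -0.0], [0.999, 0.041, -0.0], [-0.0, -0.0, -1.0]] q [ 0.84  0.22 -0.5   2.04  0.14  0.91  0.3 ] F [ 0.6  0.2 -0.1] w 15.7
49.988139029592276
-> [ 446. -203.  130.]
[[0.0, 0.0, 0.0], [0.2, 0.1, -30.0]]
[[0.0, 0.0, 0.0], [0.3, 0.1, -30.1]]
[[0.0, 0.0, 0.0], [0.2, 0.1, -30.0]]
-> [433.4  93.4 168.8]
[[0.003, -0.029, 0.025], [33.0, -0.0, -4.3]]
[[0.003, -0.029, 0.025], [32.8, -0.9, -5.3]]
[[0.003, -0.029, 0.025], [32.6, -1.7, -6.2]]
[[0.003, -0.029, 0.025], [32.4, -2.6, -7.2]]
[[0.003, -0.029, 0.025], [32.0, -3.4, -8.0]]
[[0.003, -0.029, 0.025], [31.8, -4.2, -9.0]]
[[0.003, -0.029, 0.025], [31.3, -5.0, -9.9]]
[[0.003, -0.029, 0.025], [30.9, -5.8, -10.8]]
[[0.003, -0.029, 0.025], [30.4, -6.6, -11.6]]
```

Emit:
move_arm([
  [[0,0,0],[0,0,-30],0],
  [[0,0,0],[0,0,-30],0],
  [[0,0,0],[0,0,-30],0],
  [[0.003,-0.029,0.025],[33,0,-4.3],0],
  [[0.003,-0.029,0.025],[33,-1,-5.3],0],
  [[0.003,-0.029,0.025],[32.6,-1.7,-6.2],0],
  [[0.003,-0.029,0.025],[32.4,-2.6,-7.2],0],
  [[0.003,-0.029,0.025],[32,-3.4,-8],0],
  [[0.003,-0.029,0.025],[31.8,-4.2,-9],0],
  [[0.003,-0.029,0.025],[31.3,-5,-10],0],
  [[0.003,-0.029,0.025],[31,-5.8,-10.8],0],
  [[0.003,-0.029,0.025],[30.4,-6.6,-11.6],0],
])

```text
t: 9.73
position: [432.7, 94.3, 169.3]
eef_rot: [[0.18, 0.983, -0.044], [0.948, -0.185, -0.257], [-0.261, 0.005, -0.965]]
contact_force: [0.8, -0.7, -1.4]
grip_width: 15.5
grip_force: 50.0
```

Emit:
move_arm([
  [[0,0,0],[0,0,0],0],
  [[0,0,0],[0,0,0],0],
  [[0,0,0],[0,0,0],0],
  [[0,0,0],[0,0,0],0],
])

```text
t: 10.07
position: [433.0, 91.4, 168.4]
eef_rot: [[0.18, 0.983, -0.046], [0.949, -0.186, -0.256], [-0.26, 0.002, -0.966]]
contact_force: [-0.2, -0.6, -1.6]
grip_width: 15.5
grip_force: 50.0
```

```bash
cat >> h.py <<'E'
def fit3(parts,c,m,X0): # scoop in camera when held
    pass
E
python3 - <<'E'
from look import *
c=view('w4')
for o in ('tray','scoop'):
  for d in env.masks_of('wrist',o)[:2]: print(o,d['score'],d['rect'],d['region'].sum())
for d in env.masks_of('wrist','knob0'):
    v,u=np.nonzero(d['region']); q=ray(c,(u.mean(),v.mean()),23); print(round(float(d['score']),2),np.round(d['rect']),'tray',np.round((q-TR)@Rz(TA),0))
# predicted outlines
im=cv2.imread('pics/w4.png')
X=np.array([[-105,-52,40],[-105,52,40],[0,-52,60],[0,52,60],[70,-52,10],[70,52,10],[140,-52,80],[140,52,80]],float)@Rz(TA).T+TR
for k in proj(c,X): cv2.circle(im,tuple(int(round(t)) for t in k),3,(0,0,255),1)
Rs=R@np.diag([1,-1,-1.]);O=p-Rs@L
Y=np.array([[40,-33,0],[40,33,0],[-40,-33,30],[-40,33,30]],float)@Rs.T+O
for k in proj(c,Y): cv2.circle(im,tuple(int(round(t)) for t in k),3,(0,255,0),1)
cv2.imwrite('pics/w4o.png',im)
E
```

```text
t 10.0667 p [433.   91.4 168.4] R [[0.18, 0.983, -0.046], [0.949, -0.186, -0.256], [-0.26, 0.002, -0.966]] q [ 0.45  0.09 -0.91  1.93  0.29  1.32 -0.75] F [-0.2 -0.6 -1.6] w 15.5
tray 0.79 [236.7, 0.0, 421.6, 110.4] 3559
tray 0.3 [248.7, 0.0, 391.3, 303.4] 24220
scoop 0.9 [246.8, 0.0, 392.2, 305.5] 24362
0.19 [239. 143. 385. 221.] tray [-192.   37.   23.]
0.15 [245.   0. 395. 303.] tray [-102.    6.   23.]
```

View pics/w4o.png

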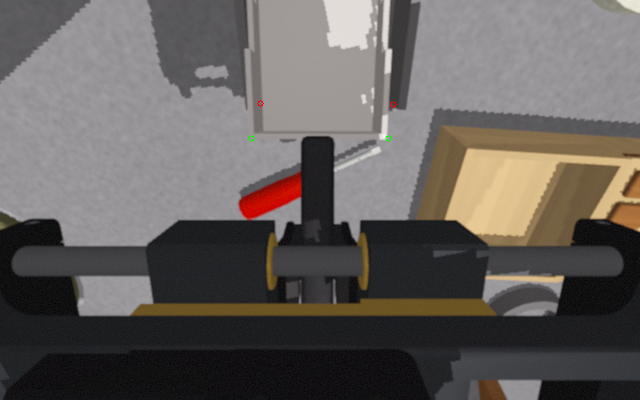

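The pan is held squarely: its back wall is at px (251–388, 138), matching the prediction. The bin edges are visible behind it as expected, and the driver is untouched. Now descend into the empty half.

```bash
python3 - <<'E'
from look import *
path(p,R,[(tcp_for(-16,6,50,-15),2),(tcp_for(-16,6,16,-15),2)])
E
```

```text
t 10.2667 p [433.1  91.7 168.7] R [[0.18, 0.983, -0.046], [0.949, -0.186, -0.255], [-0.259, 0.003, -0.966]] q [ 0.45  0.09 -0.91  1.93  0.29  1.32 -0.75] F [-0.9  0.6 -1. ] w 15.5
-> [435.1 102.2 123.8]
[[0.002, 0.0, 0.0], [11.0, -0.1, 20.3]]
[[0.002, 0.0, 0.0], [11.0, 0.0, 20.3]]
-> [435.1 102.2  89.8]
[[-0.0, 0.0, 0.0], [4.4, 0.0, 16.4]]
[[-0.0, 0.0, 0.0], [4.4, 0.1, 16.4]]
```

Emit:
move_arm([
  [[0.002,0,0],[11,0,20],0],
  [[0.002,0,0],[11,0,20.5],0],
  [[0,0,0],[4.4,0,16.5],0],
  [[0,0,0],[4.4,0,16],0],
  [[0,0,0],[0,0,0],0],
  [[0,0,0],[0,0,0],0],
  [[0,0,0],[0,0,0],0],
  [[0,0,0],[0,0,0],0],
])

```text
t: 10.93
position: [436.1, 103.7, 91.5]
eef_rot: [[0.179, 0.983, -0.047], [0.949, -0.185, -0.254], [-0.258, 0.001, -0.966]]
contact_force: [0.2, -0.1, -0.8]
grip_width: 15.6
grip_force: 50.0
```

Emit:
move_arm([
  [[0,0,0],[0.8,0,2.9],0],
  [[0,0,0],[0,0,0],0],
  [[0,0,0],[0,0,0],0],
])

```text
t: 11.18
position: [435.3, 103.6, 87.6]
eef_rot: [[0.179, 0.983, -0.049], [0.949, -0.185, -0.254], [-0.259, -0.001, -0.966]]
contact_force: [-0.4, 0.5, -0.9]
grip_width: 15.5
grip_force: 50.0
```

Emit:
move_arm([
  [[0,0,0],[0.5,0,1.9],0],
  [[0,0,0],[0,0,0],0],
  [[0,0,0],[0,0,0],0],
])

```text
t: 11.43
position: [435.1, 103.6, 85.2]
eef_rot: [[0.178, 0.983, -0.049], [0.949, -0.185, -0.254], [-0.259, -0.001, -0.966]]
contact_force: [-0.2, 0.3, -2.5]
grip_width: 15.6
grip_force: 50.0
```

```bash
python3 - <<'E'
from look import *
Rs=R@np.diag([1,-1,-1.]);n=p+Rs@(np.array([40,0,0])-L)
print('nose tray',np.round((n-TR)@Rz(TA),1))
E
```

```text
t 11.4333 p [435.1 103.6  85.2] R [[0.178, 0.983, -0.049], [0.949, -0.185, -0.254], [-0.259, -0.001, -0.966]] q [ 0.37  0.25 -0.9   2.    0.42  1.2  -0.91] F [-0.2  0.3 -2.5] w 15.6
nose tray [-14.7   6.8  11.4]
```

Emit:
move_arm([
  [[0,0,0],[0.3,0,1.2],0],
  [[0,0,0],[0,0,0],0],
  [[0,0,0],[0,0,0],0],
  [[0,0,0],[0,0,0],0],
])

```text
t: 11.77
position: [435.2, 103.6, 84.0]
eef_rot: [[0.178, 0.983, -0.049], [0.949, -0.185, -0.254], [-0.259, -0.001, -0.966]]
contact_force: [0.2, 1.4, -1.3]
grip_width: 15.7
grip_force: 50.0
```

Emit:
move_arm([
  [[0,0,0],[0.2,0,0.9],0],
  [[0,0,0],[0,0,0],0],
  [[0,0,0],[0,0,0],0],
  [[0,0,0],[0,0,0],0],
])

```text
t: 12.1
position: [435.2, 103.5, 83.2]
eef_rot: [[0.178, 0.983, -0.049], [0.949, -0.185, -0.254], [-0.259, -0.001, -0.966]]
contact_force: [-0.3, -0.7, 0.2]
grip_width: 15.1
grip_force: 50.0
```

```bash
cat >> look.py <<'E'
def nose():
    Rs=R@np.diag([1,-1,-1.]);n=p+Rs@(np.array([40,0,0])-L)
    print('nose tray',np.round((n-TR)@Rz(TA),1),'pitch up',np.degrees(np.arcsin(Rs[2,0])).round(1),'yaw',np.arctan2(Rs[1,0],Rs[0,0]).round(3),'roll',np.degrees(np.arcsin(Rs[2,1])).round(1))
E
python3 - <<'E'
from look import *
nose()
path(p,R,[(tcp_for(15,6.5,10,-11),4),(tcp_for(40,6.5,10,-6),4),(tcp_for(66,6.5,10,-2),4)])
E
```

```text
t 12.1 p [435.2 103.5  83.2] R [[0.178, 0.983, -0.049], [0.949, -0.185, -0.254], [-0.259, -0.001, -0.966]] q [ 0.37  0.25 -0.9   2.    0.42  1.2  -0.92] F [-0.3 -0.7  0.2] w 15.1
nose tray [-14.7   6.6   9.4] pitch up -15.0 yaw 1.385 roll 0.1
-> [439.5 128.   75.2]
[[-0.0, 0.018, 0.001], [6.5, -0.1, 0.3]]
[[-0.0, 0.018, 0.001], [6.5, -0.1, 0.5]]
[[-0.0, 0.018, 0.001], [6.6, -0.0, 0.6]]
[[-0.0, 0.018, 0.001], [6.5, -0.1, 0.6]]
-> [443.3 147.5  64. ]
[[-0.0, 0.021, -0.0], [5.4, -0.0, 1.8]]
[[-0.0, 0.021, -0.0], [5.3, -0.0, 2.0]]
[[-0.0, 0.021, -0.0], [5.3, -0.0, 2.0]]
[[-0.0, 0.021, -0.0], [5.3, -0.0, 2.2]]
-> [447.5 169.6  54.7]
[[-0.0, 0.018, -0.0], [5.8, -0.0, 1.7]]
[[-0.0, 0.018, -0.0], [5.9, -0.0, 1.8]]
[[-0.0, 0.018, -0.0], [5.7, -0.1, 1.9]]
[[-0.0, 0.018, -0.0], [5.8, 0.0, 2.0]]
```

Emit:
move_arm([
  [[0,0.018,0],[6.5,0,0.3],0],
  [[0,0.018,0],[6.5,0,0.4],0],
  [[0,0.018,0],[6.5,0,0.5],0],
  [[0,0.018,0],[6.5,0,0.6],0],
  [[0,0.021,0],[5.4,0,1.7],0],
  [[0,0.021,0],[5.3,0,2],0],
  [[0,0.021,0],[5.3,0,2],0],
  [[0,0.021,0],[5.3,0,2.1],0],
  [[0,0,0],[0,0,0],0],
  [[0,0,0],[0,0,0],0],
])

```text
t: 12.93
position: [443.3, 147.5, 64.2]
eef_rot: [[0.184, 0.983, -0.021], [0.977, -0.185, -0.103], [-0.105, -0.001, -0.994]]
contact_force: [-0.5, -0.1, -0.9]
grip_width: 15.7
grip_force: 50.0
```

```bash
python3 - <<'E'
from look import *
nose()
im=env.grab_frame('top')[180:290,130:290,::-1]; cv2.imwrite('pics/t2.png',cv2.resize(im,None,fx=5,fy=5,interpolation=cv2.INTER_CUBIC))
path(p,R,[(tcp_for(66,6.5,10,-2),4)])
E
```

```text
t 12.9333 p [443.3 147.5  64.2] R [[0.184, 0.983, -0.021], [0.977, -0.185, -0.103], [-0.105, -0.001, -0.994]] q [ 0.41  0.26 -0.93  2.02  0.33  1.06 -0.87] F [-0.5 -0.1 -0.9] w 15.7
nose tray [40.   6.8 10.1] pitch up -6.0 yaw 1.385 roll 0.1
-> [447.5 169.6  54.7]
[[-0.0, 0.018, 0.001], [5.9, -0.0, 1.8]]
[[-0.0, 0.018, 0.001], [5.8, -0.0, 1.8]]
[[-0.0, 0.018, 0.001], [5.8, -0.0, 2.0]]
[[-0.0, 0.018, 0.001], [5.7, -0.0, 2.0]]
```

View pics/t2.png

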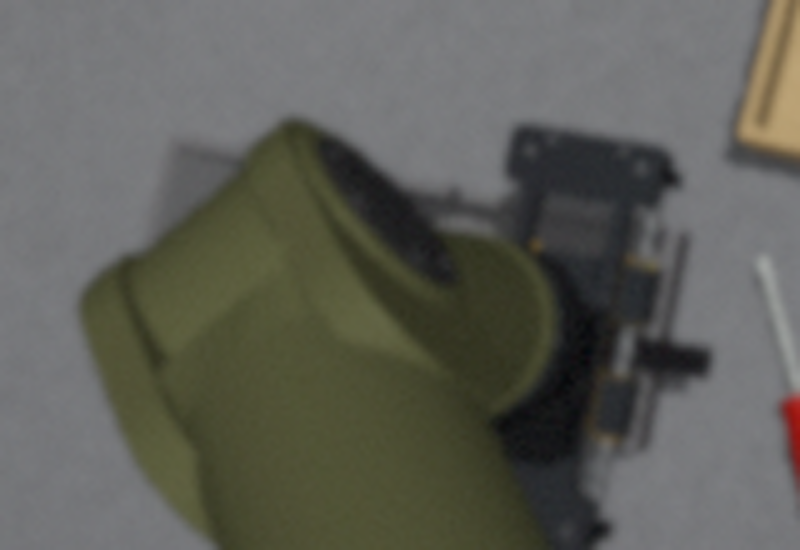

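The arm hides the bin from the top camera, so I'll use the wrist view of the pan instead.

Emit:
move_arm([
  [[0,0.018,0],[5.8,0,1.9],0],
  [[0,0.018,0],[5.8,0,2],0],
  [[0,0.018,0],[5.8,0,2],0],
  [[0,0.018,0],[5.8,0,2.1],0],
  [[0,0,0],[0,0,0],0],
  [[0,0,0],[0,0,0],0],
])

```text
t: 13.48
position: [447.5, 170.1, 54.4]
eef_rot: [[0.185, 0.983, -0.008], [0.982, -0.185, -0.032], [-0.033, -0.001, -0.999]]
contact_force: [0.8, 1.1, -1.1]
grip_width: 15.2
grip_force: 50.0
```

Emit:
move_arm([
  [[0,0.01,0],[2,0,1.4],0],
  [[0,0.01,0],[1.5,0,1.3],0],
  [[0,0,0],[0,0,0],0],
  [[0,0,0],[0,0,0],0],
])

```text
t: 13.82
position: [448.1, 173.0, 51.6]
eef_rot: [[0.185, 0.983, -0.004], [0.983, -0.185, -0.013], [-0.014, -0.001, -1.0]]
contact_force: [-0.2, 0.1, -0.9]
grip_width: 15.4
grip_force: 50.0
```

```bash
python3 - <<'E'
from look import *
nose(); view('w5')
for d in env.masks_of('wrist','knob0'): print(round(float(d['score']),2),np.round(d['rect']))
path(p,R,[(tcp_for(82,6.5,22,4),4),(tcp_for(100,6.5,40,10),4),(tcp_for(118,6.5,60,16),4)])
E
```

```text
t 13.8167 p [448.1 173.   51.6] R [[0.185, 0.983, -0.004], [0.983, -0.185, -0.013], [-0.014, -0.001, -1.0]] q [ 0.43  0.28 -0.94  2.03  0.29  0.97 -0.85] F [-0.2  0.1 -0.9] w 15.4
nose tray [70.4  6.9  9.8] pitch up -0.8 yaw 1.385 roll 0.1
0.74 [324.   2. 380.  46.]
0.73 [255.   0. 312.  55.]
0.52 [391.   0. 427.  13.]
-> [449.8 181.5  52.4]
[[-0.0, 0.021, 0.001], [2.1, 0.0, -0.2]]
[[-0.0, 0.021, 0.001], [2.2, 0.0, -0.2]]
[[-0.0, 0.021, 0.001], [2.1, 0.0, -0.2]]
[[-0.0, 0.021, 0.001], [2.2, 0.0, -0.0]]
-> [452.7 196.8  55.8]
[[-0.0, 0.026, -0.0], [3.9, -0.0, -0.6]]
[[-0.0, 0.026, -0.0], [4.0, -0.0, -0.5]]
[[-0.0, 0.026, -0.0], [4.0, -0.0, -0.3]]
[[-0.0, 0.026, -0.0], [3.9, -0.0, -0.3]]
-> [455.9 213.6  61. ]
[[-0.0, 0.026, -0.0], [4.4, -0.0, -0.5]]
[[-0.0, 0.026, -0.0], [4.5, -0.0, -0.5]]
[[-0.0, 0.026, -0.0], [4.5, -0.0, -0.3]]
[[-0.0, 0.026, -0.0], [4.4, -0.0, -0.2]]
```

View pics/w5.png

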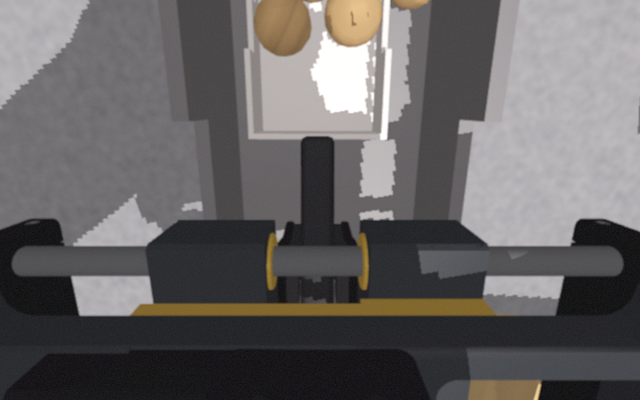

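Two knobs are well inside the pan at (283,22) and (353,18). A third is just ahead at (315,0), and one is outside on the right at (410,0). Now climb the slope while tilting nose-up.

Emit:
move_arm([
  [[0,0.021,0],[2.1,0,-0.2],0],
  [[0,0.021,0],[2.1,0,-0.2],0],
  [[0,0.021,0],[2.1,0,-0.2],0],
  [[0,0.021,0],[2.1,0,0],0],
  [[0,0.026,0],[3.8,0,-0.6],0],
  [[0,0.026,0],[3.8,0,-0.5],0],
  [[0,0.026,0],[3.8,0,-0.4],0],
  [[0,0.026,0],[3.8,0,-0.4],0],
  [[0,0.026,0],[0,0,0],0],
  [[0,0.026,0],[0,0,-1],0],
  [[0,0,0],[0,0,0],0],
  [[0,0,0],[0,0,0],0],
])

```text
t: 14.92
position: [451.9, 195.4, 56.7]
eef_rot: [[0.181, 0.983, 0.04], [0.958, -0.185, 0.22], [0.224, -0.002, -0.975]]
contact_force: [-1.9, -0.0, -1.7]
grip_width: 15.4
grip_force: 50.1
```

```bash
python3 - <<'E'
from look import *
nose(); view('w6')
for d in env.masks_of('wrist','knob0'): print(round(float(d['score']),2),np.round(d['rect']))
path(p,R,[(tcp_for(100,6.5,60,16),2),(tcp_for(100,6.5,125,18),4)])
E
```

```text
t 14.9167 p [451.9 195.4  56.7] R [[0.181, 0.983, 0.04], [0.958, -0.185, 0.22], [0.224, -0.002, -0.975]] q [ 0.66  0.24 -1.05  2.1   0.02  0.8  -0.56] F [-1.9 -0.  -1.7] w 15.4
nose tray [99.1  7.4 48.1] pitch up 12.9 yaw 1.384 roll 0.1
0.89 [322.  75. 376. 130.]
0.87 [303.  16. 361.  78.]
0.77 [254.   0. 311.  52.]
0.67 [385.   0. 430.  54.]
0.58 [262.  78. 320. 132.]
-> [452.5 195.9  61. ]
[[-0.001, 0.027, 0.001], [0.8, 0.3, -2.0]]
[[-0.001, 0.027, 0.001], [0.9, 0.2, -2.0]]
-> [452.5 195.9 121.1]
[[-0.0, 0.009, -0.0], [4.1, -0.0, -14.4]]
[[-0.0, 0.009, -0.0], [4.3, -0.0, -14.4]]
[[-0.0, 0.009, -0.0], [4.4, -0.0, -14.4]]
[[-0.0, 0.009, -0.0], [4.6, -0.0, -14.3]]
```

Four knobs are detected inside the pan and the fifth is outside it in the bin. Lift nose-up.

Emit:
move_arm([
  [[0,0.027,0],[0.8,0,-2],0],
  [[0,0.027,0],[0.9,0,-2],0],
  [[0,0.009,0],[3,0,-10],0],
  [[0,0.009,0],[4.3,0,-14.4],0],
  [[0,0.009,0],[4.4,0,-14.4],0],
  [[0,0.009,0],[4.6,0,-14.3],0],
  [[0,0,0],[4,0,-12],0],
  [[0,0,0],[2,0,-6],0],
  [[0,0,0],[0,0,0],0],
  [[0,0,0],[0,0,0],0],
])

```text
t: 15.85
position: [453.1, 196.5, 135.8]
eef_rot: [[0.176, 0.983, 0.058], [0.934, -0.185, 0.305], [0.31, 0.0, -0.951]]
contact_force: [0.2, -1.2, -2.2]
grip_width: 15.2
grip_force: 50.0
```

```bash
python3 - <<'E'
from look import *
nose(); view('w7')
for d in env.masks_of('wrist','knob0'): print(round(float(d['score']),2),np.round(d['rect']))
KB=(np.array([596.2,1.9,0]),-0.249+np.pi/2)
# in this frame x = keybox +y ; y = -keybox x
print([ (np.round(q[0],1)) for q in (tcp_for(-45,0,130,15,KB),tcp_for(-35,0,75,-50,KB))])
path(p,R,[(tcp_for(-42,0,140,17,KB),9)])
E
```

```text
t 15.85 p [453.1 196.5 135.8] R [[0.176, 0.983, 0.058], [0.934, -0.185, 0.305], [0.31, 0.0, -0.951]] q [ 0.91  0.04 -1.17  2.06 -0.31  0.95 -0.28] F [ 0.2 -1.2 -2.2] w 15.2
nose tray [100.7   6.4 139.9] pitch up 18.1 yaw 1.385 roll -0.0
0.86 [309.  15. 366.  82.]
0.71 [264.  78. 320. 135.]
[array([ 550.2, -178.9,  133.5]), array([573.6, -86.9, 204.7])]
-> [ 551.  -176.   138.5]
[[-0.002, -0.002, 0.007], [-36.7, 18.3, -12.3]]
[[-0.002, -0.002, 0.007], [-36.5, 18.7, -12.2]]
[[-0.002, -0.002, 0.007], [-36.5, 18.9, -12.0]]
[[-0.002, -0.002, 0.007], [-36.3, 19.1, -12.0]]
[[-0.002, -0.002, 0.007], [-36.3, 19.5, -11.8]]
[[-0.002, -0.002, 0.007], [-36.1, 19.7, -11.7]]
[[-0.002, -0.002, 0.007], [-36.0, 20.0, -11.6]]
[[-0.002, -0.002, 0.007], [-35.9, 20.3, -11.5]]
[[-0.002, -0.002, 0.007], [-35.7, 20.6, -11.4]]
```

View pics/w7.png

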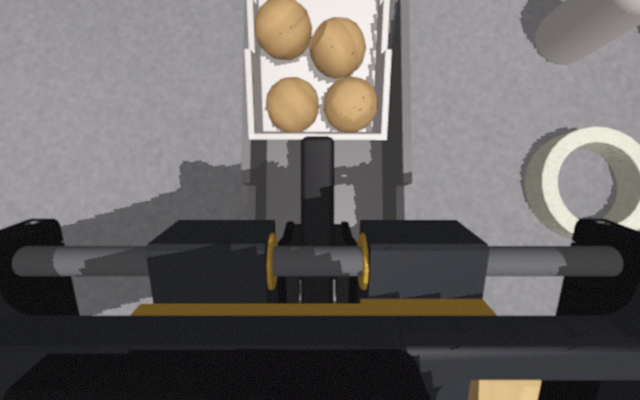

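All four knobs sit well down in the pan (back pair at (292,104) and (350,104)). Carry them to the compartment gently.

```bash
python3 - <<'E'
from look import *
KB=(np.array([596.2,1.9,0]),-0.249+np.pi/2)
q,Q=tcp_for(-42,0,130,17,KB)
f=np.array([.02,.04,.06,.075,.085,.09,.09,.09,.09,.09,.085,.07,.055,.035,.025]);f/=f.sum()
rv=Rn.from_matrix(R.T@Q).as_rotvec();P=p.copy();C=R.copy();acc=p.copy()
for k in f:
    acc=acc+(q-p)*k; sft=np.round(C.T@(acc-P),1); r=np.round(rv*k,3); print(r.tolist(),sft.tolist()); P=P+C@sft; C=C@Rn.from_rotvec(r).as_matrix()
E
```

```text
t 15.95 p [452.3 196.6 135.1] R [[0.176, 0.983, 0.055], [0.934, -0.185, 0.306], [0.311, -0.002, -0.951]] q [ 0.91  0.04 -1.17  2.06 -0.31  0.95 -0.28] F [-0.2  0.5 -2.7] w 15.4
[-0.0, -0.0, 0.001] [-6.7, 3.3, -2.0]
[-0.001, -0.001, 0.002] [-13.3, 6.7, -4.1]
[-0.001, -0.001, 0.004] [-19.9, 10.0, -6.1]
[-0.002, -0.001, 0.004] [-24.9, 12.6, -7.6]
[-0.002, -0.002, 0.005] [-28.1, 14.4, -8.6]
[-0.002, -0.002, 0.005] [-29.8, 15.5, -8.9]
[-0.002, -0.002, 0.005] [-29.7, 15.6, -8.9]
[-0.002, -0.002, 0.005] [-29.6, 15.8, -8.8]
[-0.002, -0.002, 0.005] [-29.5, 15.9, -8.7]
[-0.002, -0.002, 0.005] [-29.5, 16.2, -8.6]
[-0.002, -0.002, 0.005] [-27.8, 15.3, -8.0]
[-0.001, -0.001, 0.004] [-22.9, 12.8, -6.5]
[-0.001, -0.001, 0.003] [-17.9, 10.1, -5.2]
[-0.001, -0.001, 0.002] [-11.4, 6.5, -3.2]
[-0.001, -0.0, 0.001] [-8.1, 4.7, -2.3]
```

Emit:
move_arm([
  [[0,0,0.001],[-6.7,3.3,-2],0],
  [[0,0,0.002],[-13.3,6.7,-4.1],0],
  [[-0.001,-0.001,0.004],[-20,10,-6.1],0],
  [[-0.002,-0.001,0.004],[-25,12.6,-7.6],0],
  [[-0.002,-0.002,0.005],[-28,14.4,-8.6],0],
  [[-0.002,-0.002,0.005],[-29.8,15.5,-8.9],0],
  [[-0.002,-0.002,0.005],[-29.7,15.6,-8.9],0],
  [[-0.002,-0.002,0.005],[-29.6,15.8,-8.8],0],
  [[-0.002,-0.002,0.005],[-29.5,16,-8.7],0],
  [[-0.002,-0.002,0.005],[-29.5,16.2,-8.6],0],
  [[-0.002,-0.002,0.005],[-27.8,15.3,-8],0],
  [[-0.001,-0.001,0.004],[-23,12.8,-6.5],0],
])

```text
t: 16.95
position: [540.0, -137.1, 127.9]
eef_rot: [[0.229, 0.971, 0.07], [0.928, -0.24, 0.286], [0.294, -0.001, -0.956]]
contact_force: [0.4, 0.4, -1.3]
grip_width: 15.2
grip_force: 50.0
```

Emit:
move_arm([
  [[-0.001,-0.001,0.003],[-18,10,-5.2],0],
  [[-0.001,-0.001,0.002],[-11.4,6.5,-3.2],0],
  [[-0.001,0,0.001],[-8,4.7,-2.3],0],
  [[0,0,0],[0,0,0],0],
  [[0,0,0],[0,0,0],0],
  [[0,0,0],[0,0,0],0],
  [[0,0,0],[0,0,0],0],
])

```text
t: 17.53
position: [551.2, -174.3, 128.9]
eef_rot: [[0.23, 0.971, 0.072], [0.928, -0.241, 0.284], [0.293, 0.002, -0.956]]
contact_force: [-0.3, 0.7, -2.1]
grip_width: 15.8
grip_force: 50.0
```

```bash
cat >> h.py <<'E'
KB=(np.array([596.2,1.9,0]),-0.249+np.pi/2)
E
python3 - <<'E'
from look import *
c=view('w8'); nose()
Rs=R@np.diag([1,-1,-1.]);n=p+Rs@(np.array([40,0,0])-L); print('nose in kb',np.round((n-KB[0])@Rz(KB[1]),1))
for d in env.masks_of('wrist','knob0'): print(round(float(d['score']),2),np.round(d['rect']))
for d in env.masks_of('wrist','keybox')[:1]: print(d['score'],np.round(d['rect']))
path(p,R,[(tcp_for(-38,0,62,2,KB),5)])
E
```

```text
t 17.5333 p [ 551.2 -174.3  128.9] R [[0.23, 0.971, 0.072], [0.928, -0.241, 0.284], [0.293, 0.002, -0.956]] q [ 1.12  0.42 -0.84  1.72  0.01  1.15  0.07] F [-0.3  0.7 -2.1] w 15.8
nose tray [-245.3 -167.6  130.5] pitch up 17.0 yaw 1.328 roll -0.1
nose in kb [-40.3   1.  130.5]
0.95 [324.  75. 377. 131.]
0.9 [318.  11. 375.  79.]
0.89 [254.  15. 312.  76.]
0.72 [228.   2. 525. 110.]
-> [ 553.  -167.8   97.2]
[[0.0, -0.052, 0.001], [-0.6, 0.0, 6.5]]
[[0.0, -0.052, 0.001], [-0.2, 0.1, 6.4]]
[[0.0, -0.052, 0.001], [0.1, -0.0, 6.5]]
[[0.0, -0.052, 0.001], [0.4, 0.0, 6.5]]
[[0.0, -0.052, 0.001], [0.8, 0.0, 6.4]]
```

View pics/w8.png

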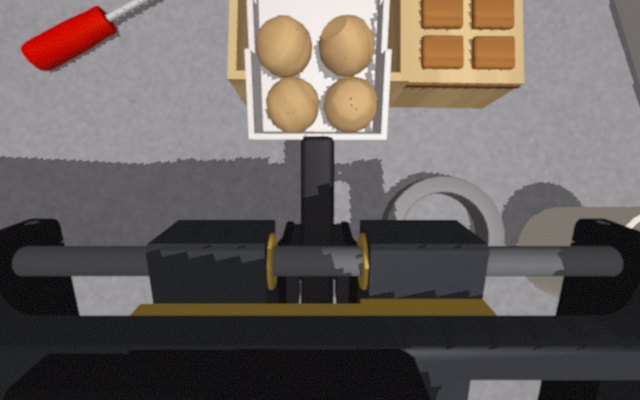

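Four knobs are still in the pan. The compartment spans columns 229–410 and is centred on about 319, as is the pan; the near rim is at row ~80. Now tip.

```bash
python3 - <<'E'
from look import *
c=env.camera_info('wrist')
print(np.round(proj(c,np.array([[-66,66,60],[-66,-151,62]],float)@Rz(KB[1]).T+KB[0])))
path(p,R,[(tcp_for(-40,0,76,5,KB),5),(tcp_for(-38,0,68,-12,KB),3),(tcp_for(-36,0,58,-32,KB),4),(tcp_for(-34,0,54,-52,KB),4)])
E
```

```text
t 17.6833 p [ 551.3 -175.3  129. ] R [[0.231, 0.97, 0.073], [0.928, -0.242, 0.283], [0.292, 0.002, -0.956]] q [ 1.12  0.42 -0.84  1.72  0.01  1.15  0.07] F [ 0.2 -0.7 -1.9] w 15.8
[[228.  79.]
 [528.  79.]]
-> [ 552.1 -171.4  104. ]
[[0.0, -0.042, 0.001], [-0.7, -0.0, 5.0]]
[[0.0, -0.042, 0.001], [-0.5, -0.1, 5.0]]
[[0.0, -0.042, 0.001], [-0.2, -0.0, 5.1]]
[[0.0, -0.042, 0.001], [-0.1, -0.1, 5.1]]
[[0.0, -0.042, 0.001], [0.1, 0.0, 5.0]]
-> [ 556.2 -155.6  135.4]
[[0.0, -0.099, -0.0], [6.3, 0.0, -9.9]]
[[0.0, -0.099, -0.0], [5.3, 0.0, -10.6]]
[[0.0, -0.099, -0.0], [4.3, 0.0, -10.9]]
-> [ 564.2 -124.1  163.9]
[[0.0, -0.087, -0.0], [6.5, 0.0, -8.7]]
[[0.0, -0.087, -0.0], [5.6, 0.0, -9.2]]
[[0.0, -0.087, -0.0], [4.9, 0.0, -9.7]]
[[0.0, -0.087, -0.0], [4.0, 0.1, -10.0]]
-> [575.  -81.5 185.6]
[[0.0, -0.087, -0.0], [6.4, -0.0, -10.4]]
[[0.0, -0.087, -0.0], [5.5, -0.0, -11.0]]
[[0.0, -0.087, -0.0], [4.5, -0.0, -11.4]]
[[0.0, -0.087, -0.0], [3.5, -0.0, -11.7]]
```

Emit:
move_arm([
  [[0,-0.042,0],[-0.7,0,5],0],
  [[0,-0.042,0],[-0.5,0,5],0],
  [[0,-0.042,0],[-0.2,0,5],0],
  [[0,-0.042,0],[0,0,5],0],
  [[0,-0.042,0],[0,0,5],0],
  [[0,0,0],[0,0,0],0],
  [[0,0,0],[0,0,0],0],
])

```text
t: 18.27
position: [552.4, -171.0, 104.2]
eef_rot: [[0.24, 0.971, 0.023], [0.967, -0.241, 0.085], [0.088, 0.002, -0.996]]
contact_force: [-0.5, -0.7, -1.1]
grip_width: 15.7
grip_force: 50.0
```

Emit:
move_arm([
  [[0,-0.099,0],[6.3,0,-10],0],
  [[0,-0.099,0],[5.3,0,-10.6],0],
  [[0,-0.099,0],[4.3,0,-10.9],0],
  [[0,-0.087,0],[6.5,0,-8.7],0],
  [[0,-0.087,0],[5.6,0,-9.2],0],
  [[0,-0.087,0],[4.9,0,-9.7],0],
  [[0,-0.087,0],[4,0,-10],0],
  [[0,0,0],[0,0,0],0],
  [[0,0,0],[0,0,0],0],
])

```text
t: 19.02
position: [564.6, -123.0, 163.3]
eef_rot: [[0.204, 0.971, -0.126], [0.825, -0.24, -0.511], [-0.527, 0.0, -0.85]]
contact_force: [0.5, -0.6, -0.7]
grip_width: 15.5
grip_force: 50.0
```

```bash
python3 - <<'E'
from look import *
view('w9'); nose()
Rs=R@np.diag([1,-1,-1.]);n=p+Rs@(np.array([40,0,0])-L); print('nose in kb',np.round((n-KB[0])@Rz(KB[1]),1))
for d in env.masks_of('wrist','knob0'): print(round(float(d['score']),2),np.round(d['rect']))
path(p,R,[(tcp_for(-34,0,54,-52,KB),4)])
E
```

```text
t 19.0167 p [ 564.6 -123.   163.3] R [[0.204, 0.971, -0.126], [0.825, -0.24, -0.511], [-0.527, 0.0, -0.85]] q [ 0.43  0.42 -0.7   1.68  0.75  1.49 -0.71] F [ 0.5 -0.6 -0.7] w 15.5
nose tray [-239.5 -168.5   57.8] pitch up -31.8 yaw 1.328 roll -0.0
nose in kb [-34.5   0.4  57.8]
0.19 [146. 212. 400. 304.]
-> [575.  -81.5 185.6]
[[0.001, -0.088, 0.001], [6.1, 0.0, -10.4]]
[[0.001, -0.088, 0.001], [5.3, 0.0, -10.8]]
[[0.001, -0.088, 0.001], [4.2, 0.0, -11.3]]
[[0.001, -0.088, 0.001], [3.2, 0.0, -11.6]]
```

Emit:
move_arm([
  [[0,-0.088,0],[6,0,-10.4],0],
  [[0,-0.088,0],[5.3,0,-10.8],0],
  [[0,0,0],[0,0,0],0],
  [[0,0,0],[0,0,0],0],
  [[0,0,0],[-17,0,-17],0],
  [[0,0,0],[-25,0,-25],0],
  [[0,0,0],[-25,0,-25],0],
  [[0,0,0],[-25,0,-20],0],
  [[0,0,0],[0,0,0],0],
  [[0,0,0],[0,0,0],0],
])

```text
t: 19.95
position: [566.7, -116.8, 303.8]
eef_rot: [[0.189, 0.969, -0.161], [0.719, -0.248, -0.649], [-0.669, 0.007, -0.744]]
contact_force: [0.2, -0.3, -1.6]
grip_width: 15.5
grip_force: 50.0
```

```bash
python3 - <<'E'
from look import *
nose()
Rs=R@np.diag([1,-1,-1.]);n=p+Rs@(np.array([40,0,0])-L); print('nose in kb',np.round((n-KB[0])@Rz(KB[1]),1))
PL=(np.array([441.7,-108,0]),1.6)
path(p,R,[(tcp_for(40,0,110,0,PL),10)])
E
```

```text
t 19.95 p [ 566.7 -116.8  303.8] R [[0.189, 0.969, -0.161], [0.719, -0.248, -0.649], [-0.669, 0.007, -0.744]] q [ 0.32  0.37 -0.69  1.52  0.83  1.78 -0.65] F [ 0.2 -0.3 -1.6] w 15.5
nose tray [-253.3 -169.8  183.3] pitch up -42.0 yaw 1.314 roll -0.4
nose in kb [-48.1  -1.6 183.3]
-> [ 444.5 -203.8  150. ]
[[-0.01, 0.073, -0.027], [1.7, -9.8, 19.0]]
[[-0.01, 0.073, -0.027], [0.6, -9.9, 19.1]]
[[-0.01, 0.073, -0.027], [-0.5, -10.2, 18.9]]
[[-0.01, 0.073, -0.027], [-1.6, -10.3, 18.8]]
[[-0.01, 0.073, -0.027], [-2.7, -10.6, 18.5]]
[[-0.01, 0.073, -0.027], [-3.8, -10.9, 18.1]]
[[-0.01, 0.073, -0.027], [-4.7, -11.1, 17.8]]
[[-0.01, 0.073, -0.027], [-5.7, -11.5, 17.2]]
[[-0.01, 0.073, -0.027], [-6.7, -11.8, 16.6]]
[[-0.01, 0.073, -0.027], [-7.5, -12.2, 16.1]]
```

Emit:
move_arm([
  [[-0.01,0.073,-0.027],[1.7,-9.8,19],0],
  [[-0.01,0.073,-0.027],[0.6,-10,19],0],
  [[-0.01,0.073,-0.027],[-0.5,-10,19],0],
  [[-0.01,0.073,-0.027],[-1.6,-10.3,18.8],0],
  [[-0.01,0.073,-0.027],[-2.7,-10.6,18.5],0],
  [[-0.01,0.073,-0.027],[-3.8,-11,18],0],
  [[-0.01,0.073,-0.027],[-4.7,-11,17.8],0],
  [[-0.01,0.073,-0.027],[-5.7,-11.5,17.2],0],
  [[-0.01,0.073,-0.027],[-6.7,-11.8,16.6],0],
  [[-0.01,0.073,-0.027],[-7.5,-12.2,16],0],
  [[0,0,0],[0,0,0],0],
  [[0,0,0],[0,0,0],0],
])

```text
t: 20.95
position: [441.0, -204.2, 146.3]
eef_rot: [[-0.028, 1.0, -0.005], [1.0, 0.028, 0.002], [0.002, -0.005, -1.0]]
contact_force: [0.6, 0.3, -1.0]
grip_width: 15.9
grip_force: 50.0
```

```bash
python3 - <<'E'
from look import *
im=env.grab_frame('top')[110:290,130:440,::-1]; cv2.imwrite('pics/t3.png',cv2.resize(im,(790,459),interpolation=cv2.INTER_CUBIC))
print([ (round(float(d['score']),2),np.round(d['rect']).tolist()) for d in env.masks_of('top','knob0')])
PL=(np.array([441.7,-108,0]),1.6)
path(p,R,[(tcp_for(40,0,45,0,PL),2),(tcp_for(40,0,4,0,PL),3)])
E
```

```text
t 20.95 p [ 441.  -204.2  146.3] R [[-0.028, 1.0, -0.005], [1.0, 0.028, 0.002], [0.002, -0.005, -1.0]] q [ 0.94  0.08 -0.58  1.95  0.05  1.14  0.37] F [ 0.6  0.3 -1. ] w 15.9
[(0.62, [308.0, 175.0, 319.0, 184.0]), (0.53, [294.0, 171.0, 307.0, 182.0]), (0.46, [288.0, 179.0, 298.0, 191.0])]
-> [ 444.5 -203.8   85. ]
[[-0.002, -0.001, -0.001], [0.1, 1.9, 30.6]]
[[-0.002, -0.001, -0.001], [0.2, 1.8, 30.6]]
-> [ 444.5 -203.8   44. ]
[[-0.0, -0.0, 0.0], [-0.0, 0.0, 13.7]]
[[-0.0, -0.0, 0.0], [-0.0, 0.0, 13.7]]
[[-0.0, -0.0, 0.0], [-0.0, 0.0, 13.6]]
```

View pics/t3.png

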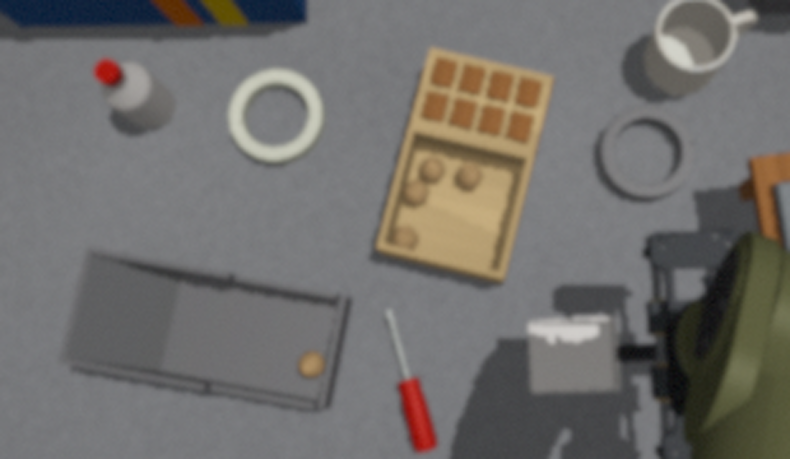

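Four knobs are in the compartment at (431,170), (467,177), (414,192) and (404,237), and the fifth is in the bin at (311,364). Lay the scoop down.

Emit:
move_arm([
  [[0,0,0],[0,0.5,30],0],
  [[0,0,0],[0,0.5,30],0],
  [[0,0,0],[0,0,14],0],
  [[0,0,0],[0,0,14],0],
  [[0,0,0],[0,0,10],0],
  [[0,0,0],[0,0,0],0],
  [[0,0,0],[0,0,0],0],
  [[0,0,0],[0,0,0],0],
])

```text
t: 21.72
position: [446.1, -201.4, 51.3]
eef_rot: [[-0.037, 0.999, 0.0], [0.999, 0.037, 0.0], [0.0, 0.0, -1.0]]
contact_force: [-0.9, -0.9, -1.9]
grip_width: 15.5
grip_force: 50.0
```

Emit:
move_arm([
  [[0,0,0],[0,0,4],0],
  [[0,0,0],[0,0,3.5],0],
  [[0,0,0],[0,0,2],0],
  [[0,0,0],[0,0,0],0],
  [[0,0,0],[0,0,0],0],
  [[0,0,0],[0,0,0],0],
])

```text
t: 22.22
position: [445.0, -201.6, 40.8]
eef_rot: [[-0.036, 0.999, -0.001], [0.999, 0.036, 0.001], [0.001, -0.001, -1.0]]
contact_force: [1.0, -0.4, -1.2]
grip_width: 15.3
grip_force: 50.0
```

Emit:
move_arm([
  [[0,0,0],[0,0,0.7],0],
  [[0,0,0],[0,0,0.5],0],
  [[0,0,0],[0,0,0],0],
  [[0,0,0],[0,0,0],0],
])

```text
t: 22.55
position: [445.2, -201.6, 39.8]
eef_rot: [[-0.036, 0.999, -0.001], [0.999, 0.036, 0.001], [0.001, -0.001, -1.0]]
contact_force: [-0.5, 0.2, 0.2]
grip_width: 15.4
grip_force: 50.0
```

Touching the bench. Release slowly and back off upward.

Emit:
move_arm([
  [[0,0,0],[0,0,0],0.3],
  [[0,0,0],[0,0,0],0.6],
  [[0,0,0],[0,0,0],0.8],
  [[0,0,0],[0,0,0],0.8],
  [[0,0,0],[0,0,0],0.8],
  [[0,0,0],[0,0,0],0.8],
  [[0,0,0],[0,0,0],0.8],
  [[0,0,0],[0,0,-10],0.8],
  [[0,0,0],[0,0,-25],0.8],
  [[0,0,0],[0,0,-40],0.8],
  [[0,0,0],[0,0,-40],0.8],
  [[0,0,0],[0,0,-40],0.8],
])

```text
t: 23.55
position: [444.9, -201.0, 196.9]
eef_rot: [[-0.037, 0.999, -0.002], [0.999, 0.037, 0.001], [0.001, -0.002, -1.0]]
contact_force: [0.8, -0.4, 0.2]
grip_width: 69.1
grip_force: 0.0
```

Emit:
move_arm([
  [[0,0,0],[-35,0,-10],0.8],
  [[0,0,0],[-40,0,0],0.8],
  [[0,0,0],[-40,0,0],0.8],
  [[0,0,0],[-40,0,0],0.8],
  [[0,0,0],[0,0,0],0.8],
  [[0,0,0],[0,0,0],0.8],
])

```text
t: 24.05
position: [449.7, -359.0, 204.4]
eef_rot: [[-0.031, 1.0, -0.002], [1.0, 0.031, 0.002], [0.002, -0.002, -1.0]]
contact_force: [-0.3, 0.6, -0.6]
grip_width: 69.3
grip_force: 0.0
```

```bash
python3 - <<'E'
from look import *
ims=[]
for n in ('top','scene'):
    im=env.grab_frame(n)[:,:,::-1]; ims.append(im[110:290,130:440] if n=='top' else im[120:340,220:540])
    c=env.camera_info(n)
    for d in env.masks_of(n,'scoop')[:1]: print(n,d['score'],np.round(d['rect']),fit(M['pan']+[np.r_[box(-41,-39,-8,8,21,35),box(-151,-151,-8,8,43,57)]],[(c,d['region'].astype(float))],[442,-106,1.6]))
cv2.imwrite('pics/f.png',np.vstack([cv2.resize(i,(480,int(480*i.shape[0]/i.shape[1])),interpolation=cv2.INTER_CUBIC)[:300] for i in ims]))
E
```

```text
t 24.05 p [ 449.7 -359.   204.4] R [[-0.031, 1.0, -0.002], [1.0, 0.031, 0.002], [0.002, -0.002, -1.0]] q [ 1.05  0.22 -0.48  1.68  0.1   1.28  0.58] F [-0.3  0.6 -0.6] w 69.3
top 0.57 [336. 235. 410. 264.] (array([ 440.90534956, -106.05237557,    1.60491056]), np.float64(0.0597118405373199))
scene 0.6 [279. 152. 346. 192.] (array([ 444.79399242, -110.05279653,    1.59315571]), np.float64(0.15122328210563504))
```

View pics/f.png

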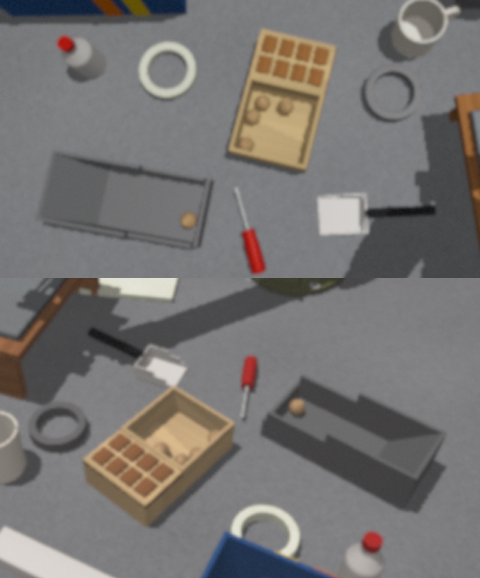

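The scoop is lying flat and free at (342,213) in the picture. Four knobs are in the compartment, one is in the bin at (188,220), and everything else is where it was. Handing in.

```bash
python3 -c "
from bench import env
print(env.finish_job())"
```

```text
the job is handed in; nothing more can be done
None
```

I handed the job in at about 24 s: four of the five knobs are in the keypad box compartment, the fifth is still in the bin, and the scoop lies flat, right way up and released on the bench with everything else where it was.

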